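Put the swapped labware back on its own plates

ROBOT

A 6-joint arm with a two-finger parallel gripper is mounted at the origin on a cart in front of the work surface, level with it; the furniture and walls round the work are solid. World frame = base frame: x ahead of the robot, y to its left, z up, the work surface at z = 0. Lengths are in mm, angles in degrees, forces in N, time in s.
With the tool pointing down it reaches from about 300 to 850 mm from the base axis. Payload 4.2 kg.
Tool frame: the origin (TCP) lies midway between the tips of the shut fingers; the grasp point (between the pads) lies 19 mm behind it; z points along the fingers, y is the line along which they close (so a half turn about z gives the same grasp; the last joint's range is limited). The gripper opens to 91 mm and grips with 3 to 60 N. Pads are 32 mm wide; open, the fingers measure 118 mm over their backs; the gripper's body (76 mm by 178 mm) begins 60 mm behind the grasp point.
Start: joints at [-69.213, 18.312, 89.639, -0, 72.044, -1.146], TCP at [214.778, -533.398, 213.976] pointing down, gripper open.
Joint ranges: [-177.97, 177.97], [-48.28, 115.42], [12.27, 149.76], [-77.06, 257.06], [2.81, 150.46], [-146.56, 146.56]. Speed limits (degrees/s): [147.25, 147.25, 180, 180, 180, 180].

INTERFACE

Orientations are given as [roll, pitch, yaw] about the fixed x, y, z axes, in that order (R = Rz(yaw) Ry(pitch) Rx(roll)).
In Python, from workcell import env gives the robot as it stands.
- The arm moves only by the shell command python3 drive.py FILE [OPENING] [FORCE], which reads ROWS from the file FILE. ROWS is a JSON list of rows, 1 to 8 of them, each an object with the fields trans (a list: dx, dy, dz in shares of the most that a row can go, 1 being 50 mm), rot (a list: a rotation vector rx, ry, rz in parts of the range, where 1.0 means 180 degrees); a field left out counts as zero; each row shifts and turns the commanded pose from where the row before left it, along the tool's axes as they then stand; what a row does not reach is not made up. A row lasts 1/10 s, in which the tool goes at most 50 mm and 8.59 degrees, less where a joint would pass 70% of its speed; a pose out of reach is approached as far as the arm can. OPENING is the finger opening in mm, set as the command begins (- or left out keeps the last). The fingers move at their own pace and stop on an object; FORCE is the grip in N (left out, the last holds). Time passes only in rows, so rows that do not move let the fingers close. It prints the time, the measured TCP pose, the force, the opening and the grip force at its end. A shift or turn number past 1, either way, is cut back to 1. Input that does not fit is refused with a message, and nothing moves.
- env.state(): the state, without advancing time (a new reading comes with each control period).
- env.grab_frame(name): name is "side" or "top"; returns the picture (400x640x3 uint8, blue, green, red); there is no depth.
- env.camera_model(name): a dict with "fx", "fy", "cx", "cy" (pixels), "D" ([k1, k2, p1, p2, k3] as OpenCV has them; the pictures are not rectified), "T" (4x4, takes a point from camera to world coordinates). Camera axes: x right, y up, looking along -z (the intrinsics and any distortion apply to the point x, -y, -z); pixel columns grow to the right and rows downward; lengths in mm; the calibration is good to about 2 mm. A picture is of the moment at which its call begins. camera_model takes no time and is no camera call.
- env.job_done(): hands the job in; it is judged then, once.
The state is a dict: "time_s": time; "qpos": joint angles; "qvel": joint speeds; "effort": joint torques, N m; "ee_pos": TCP position; "ee_rot": TCP orientation; "force": force on the tool from outside, world axes, zero at the start; "torque": the same for the moment, N m; "gripper_width": finger opening in mm; "gripper_force": force on a finger pad.
Only numpy, scipy, OpenCV 4.12 (cv2) and the standard library are available. Lean on these libraries where they do the work, as an engineer would, in place of code of your own. Each camera call takes 0.05 s, during which the arm holds its last target. There are 200 camera calls.

TASK

The beaker, the carton and the vial each stand on the wrong plate. Using the empty hexagonal rubber mat to park one of them on the way, move them so that the beaker stands in the middle of the round plate, the vial in the middle of the square plate and the carton in the middle of the oblong plate, lengthwise along it. Set everything down gently and upright, and do not shift either petri dish or the timer.

Things in the scene. Friction and masses are not known exactly. Their poses are not given: they have to be found in the camera images.
- beaker: small clear glass beaker, open at the top, round, 45 mm across, 57 mm high, about 60 g, upright; grasp it round the wall from above. Origin: centre of its underside, z up. It starts on the oblong plate.
- carton: small closed cardboard carton, white with green print, 55 (x) by 82 (y) by 32 mm high, about 210 g, lying flat; grasp it across the 55 mm side. Origin: centre of its underside; x across its short side, y along its long side, z up. It starts on the square plate.
- vial: small white glass vial with a narrower neck on top, round, 31 mm across at the body (lower 25 mm), 42 mm high, about 30 g, upright; grasp it round the body. Origin: centre of its underside, z up. It starts on the round plate.
- round_plate: fixed round stainless steel plate with grey inlay, 100 mm across, flat top 8 mm above the table. Origin: its centre at table height, z up. Home of the beaker.
- square_plate: fixed square stainless steel plate with grey inlay, 90 by 90 mm, flat top 8 mm above the table. Origin: its centre at table height, z up, x and y along its edges. Home of the vial.
- oblong_plate: fixed oblong stainless steel plate with grey inlay, 70 (x) by 120 (y) mm, flat top 8 mm above the table. Origin: its centre at table height; y along its long side, z up. Home of the carton.
- hex_mat: fixed hexagonal black rubber mat with grey dots, 90 mm across the flats, flat top 4 mm above the table, empty at the start: the parking spot. Origin: its centre at table height, z up.
- petri_a: bystander, loose: covered glass petri dish with cream filling, 74 mm across, 18 mm high, on the table among the plates, the one nearer the robot. Origin: centre of its underside.
- petri_b: bystander, loose: covered empty glass petri dish, 74 mm across, 18 mm high, on the table among the plates, farther from the robot. Origin: centre of its underside.
- clock: bystander, loose: white timer with a display, 46 (x) by 66 (y) by 63 mm high, standing near the robot among the plates. Origin: centre of its underside.

How it is judged:
By the outcome, as a careful person would: the job done as asked, in the order asked, and still so for the second after the job is handed in, with the robot touching nothing.
It also fails if it takes over 115 s, if anything falls off the work surface, if the arm or the gripper's body presses on something with over 40 N, if the wrist force passes 120 N, or if a joint passes its speed limit or range.

## Working session

There is one attempt and no reset: what is moved stays moved. The work goes in short steps, Python scripts to look and compute and a shell command to move; the robot and the scene stay as the last step left them, time stands still between calls to the robot, and variables do not carry over. Pictures are saved under pics/ and viewed, at most 14 in all, crops included, and the job is handed in when it is done.

```bash
ls; mkdir -p pics; python3 - <<'E'
from workcell import env
import cv2,numpy as np
for n in("top","side"):
    cv2.imwrite(f"pics/{n}0.png",env.grab_frame(n)); m=env.camera_model(n); print(n,{k:(np.round(v,3).tolist()) for k,v in m.items()})
print(env.state())
E
```

```text
drive.py
pics
workcell.py
top {'fx': 369.107, 'fy': 369.107, 'cx': 321.91, 'cy': 199.626, 'D': [-0.049, 0.0, 0.0, 0.0, 0.0], 'T': [[-0.0, 0.993, -0.119, 418.983], [-1.0, -0.002, -0.012, 13.267], [-0.012, 0.119, 0.993, 1069.644], [0.0, 0.0, 0.0, 1.0]]}
side {'fx': 399.259, 'fy': 399.259, 'cx': 315.585, 'cy': 206.81, 'D': [-0.033, 0.0, 0.0, 0.0, 0.0], 'T': [[0.998, 0.03, -0.049, 486.088], [-0.057, 0.417, -0.907, -790.865], [-0.007, 0.908, 0.418, 410.362], [0.0, 0.0, 0.0, 1.0]]}
{'time_s': 0.1, 'qpos': array([-6.92138148e+01,  1.83479347e+01,  8.96987571e+01,  6.80234029e-04,
        7.20433197e+01, -1.14457422e+00]), 'qvel': array([-0.00159416, -0.09649321, -0.15880742,  0.04627314,  0.07038119,
        0.03881476]), 'effort': array([-2.39749204e-05, -4.13332987e+01, -2.32509917e+01,  7.28518981e-02,
        4.21673153e-02, -5.08384767e-05]), 'ee_pos': array([ 214.61392272, -532.96989648,  213.20924893]), 'ee_rot': array([-1.79910019e+02, -2.44464156e-03,  2.19305473e+01]), 'force': array([ 0.50866595, -0.93547928, -0.80111497]), 'torque': array([0.01676671, 0.02399352, 0.02166248]), 'gripper_force': 0.0, 'gripper_width': 91.45477959066213}
```

View pics/top0.png

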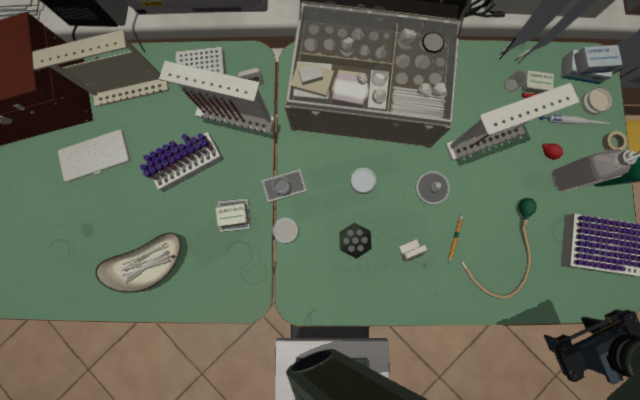

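View pics/side0.png

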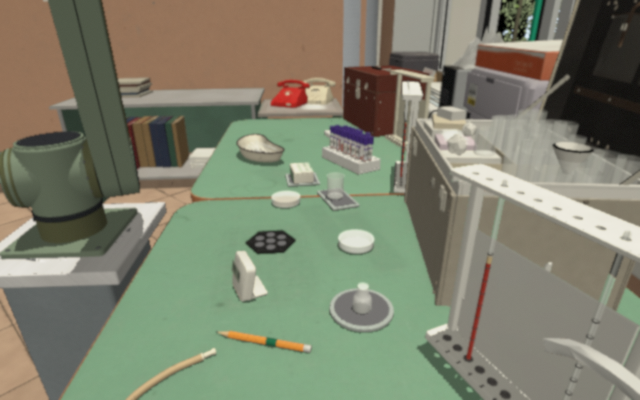

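The top view shows the carton on the square plate (232,214), the beaker on the oblong plate (283,186) and the vial on the round plate (433,187). It also shows the hex mat (355,240), petri dishes at (286,230) and (363,180), and the clock (413,249). In the side view these are the square plate (302,177), oblong plate (338,195), round plate (362,308), hex mat (271,242) and clock (245,275).

Next I'll enlarge both views.

```bash
python3 - <<'E'
import cv2
a=cv2.imread("pics/top0.png")[155:275,205:465]; b=cv2.imread("pics/side0.png")[150:335,220:410]
cv2.imwrite("pics/tc.png",cv2.resize(a,None,fx=3,fy=3,interpolation=cv2.INTER_CUBIC))
cv2.imwrite("pics/sc.png",cv2.resize(b,None,fx=3.2,fy=3.2,interpolation=cv2.INTER_CUBIC))
E
```

```text
(no output)
```

View pics/tc.png

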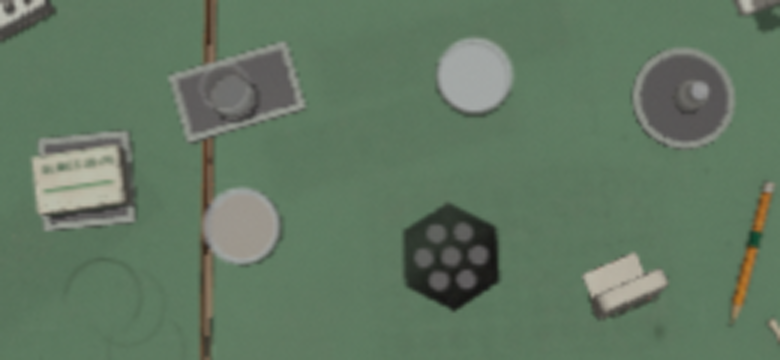

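View pics/sc.png

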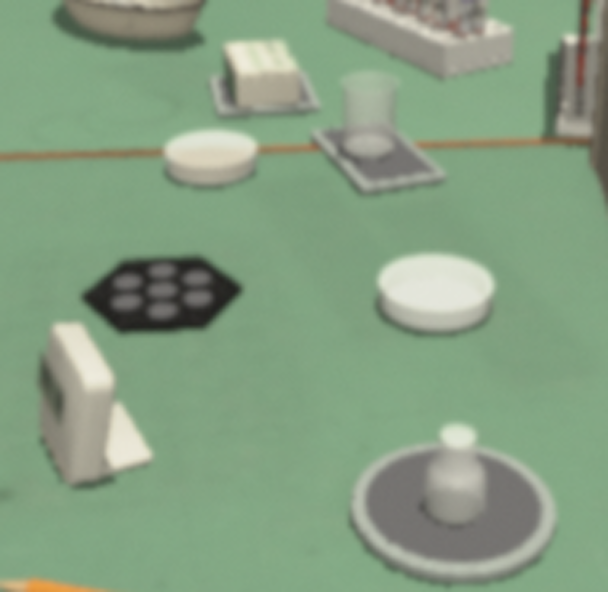

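```bash
cat > h.py <<'E'
import cv2,numpy as np,json
from workcell import env
M={n:env.camera_model(n) for n in("top","side")}
def K(m): return np.array([[m["fx"],0,m["cx"]],[0,m["fy"],m["cy"]],[0,0,1]]),np.array(m["D"],float)
def ray(n,p):
    m=M[n];k,D=K(m);T=np.array(m["T"])
    q=cv2.undistortPoints(np.array(p,float).reshape(-1,1,2),k,D).reshape(-1,2)
    d=np.c_[q[:,0],-q[:,1],-np.ones(len(q))]@T[:3,:3].T
    return T[:3,3],d/np.linalg.norm(d,axis=1)[:,None]
def plane(n,p,z):
    o,d=ray(n,p); return o+d*((z-o[2])/d[:,2])[:,None]
def tri(pt,ps):
    (a,u),(b,v)=ray("top",[pt]),ray("side",[ps]); u,v=u[0],v[0]
    s=np.linalg.lstsq(np.c_[u,-v],b-a,rcond=None)[0]; x,y=a+u*s[0],b+v*s[1]
    return (x+y)/2,np.linalg.norm(x-y)
def nongreen(im):
    h=cv2.cvtColor(im,cv2.COLOR_BGR2HSV)
    return cv2.bitwise_not(cv2.inRange(h,(45,45,40),(90,255,255)))
def cont(n,im,seed,thick=0):
    k=4; big=cv2.resize(im,None,fx=k,fy=k,interpolation=cv2.INTER_CUBIC)
    m=nongreen(big)
    if thick: m=cv2.morphologyEx(m,cv2.MORPH_OPEN,np.ones((thick,thick)))
    cs,_=cv2.findContours(m,cv2.RETR_EXTERNAL,cv2.CHAIN_APPROX_NONE)
    s=tuple(float(k*x) for x in seed)
    c=max(cs,key=lambda c:cv2.pointPolygonTest(c,s,True))
    return (c.reshape(-1,2)+.5)/k-.5
E
python3 - <<'E'
from h import *
t=cv2.imread("pics/top0.png");s=cv2.imread("pics/side0.png")
np.set_printoptions(precision=1,suppress=True)
S={"round":((420,187),(340,315),8),"square":((240,225),(318,181),8),"oblong":((297,183),(345,205),8),"hex":((355,240),(271,242),4),"pa":((286,230),(286,200),18),"pb":((363,180),(356,240),18),"clock":((415,250),(245,275),0)}
for k,(a,b,z) in S.items():
  for n,im,sd in(("top",t,a),("side",s,b)):
    c=cont(n,im,sd,18 if n=="top" else 14); P=plane(n,c,z)[:,:2].astype(np.float32)
    r=cv2.minAreaRect(P); e=cv2.fitEllipse(P)
    print(k,n,"rect",np.array(r[0]),np.array(r[1]),round(r[2],1),"circ",np.array(cv2.minEnclosingCircle(P)[0]),"px",c.min(0),c.max(0))
E
```

```text
round top rect [ 581.8 -296.9] [101.1 101.3] 88.2 circ [ 581.4 -297. ] px [415.4 170.4] [449.9 204.6]
round side rect [ 582.4 -298.5] [105.  105.5] 33.1 circ [ 581.8 -290.6] px [329.1 281.9] [393.9 332.1]
square top rect [502. 285.] [93.2 99.7] 5.1 circ [502.  282.2] px [215.4 198.4] [250.1 231.9]
square side rect [500.7 322.8] [ 94.6 208.9] 5.3 circ [500.4 320.4] px [284.9 162.4] [319.6 186.6]
oblong top rect [630.5 149.3] [197.  123.7] 16.8 circ [625.9 156.8] px [261.6 139.4] [306.1 207.1]
oblong side rect [528.  184.7] [219.4 261.4] 5.4 circ [543.  190.8] px [270.6 172.4] [359.1 210.4]
hex top rect [423.5 -72.8] [79.7 81.3] 89.9 circ [426.9 -75.6] px [342.4 228.1] [370.1 256.6]
hex side rect [430.9 -70.7] [92.7 87.5] 0.1 circ [431.4 -71.8] px [247.9 231.1] [292.9 252.4]
pa top rect [445.7 130.4] [145.5  77.4] 0.4 circ [445.5 161.8] px [271.4 209.1] [298.6 260.4]
pa side rect [526.9 160.4] [213.9 254.9] 5.4 circ [541.6 166.4] px [270.6 172.4] [359.1 210.4]
pb top rect [602.  -92.8] [75.3 76.1] 89.9 circ [602.4 -93.7] px [349.9 167.1] [375.9 193.1]
pb side rect [ 603.2 -104.9] [103.6  75.2] 83.9 circ [ 602.9 -104.9] px [337.4 228.4] [374.6 254.1]
clock top rect [ 403.8 -237.3] [51.1 79.9] 21.4 circ [ 401.5 -236.8] px [399.4 239.6] [427.1 260.1]
clock side rect [ 387. -177.] [ 51.9 166.2] 18.5 circ [ 384.  -177.8] px [232.1 250.1] [267.4 301.4]
```

The crops show these outer corners:
- **Oblong plate:** top crop (285,43), (304,105), (190,140), (170,76).
- **Square plate:** (128,131), (133,226), (46,230), (40,138).
- **Carton top:** (122,144), (125,203), (40,216), (33,155).
- **Hex mat:** (452,203) to (453,311).

Triangulating these next.

```bash
python3 - <<'E'
from h import *
np.set_printoptions(precision=1,suppress=True)
ct=lambda p:(np.array(p,float)+.5)/3-.5+[205,155]
cs=lambda p:(np.array(p,float)+.5)/3.2-.5+[220,150]
T={"oblong":([(285,43),(304,105),(190,140),(170,76)],8),"square":([(128,131),(133,226),(46,230),(40,138)],8),
"hex":([(452,203),(498,228),(499,278),(453,311),(405,281),(403,229)],4),"carton":([(122,144),(125,203),(40,216),(33,155)],40)}
for k,(p,z) in T.items():
    P=plane("top",ct(p),z)[:,:2]; e=np.roll(P,-1,0)-P
    print(k,P.mean(0),"len",np.linalg.norm(e,axis=1),"ang",np.degrees(np.arctan2(e[:,1],e[:,0])))
# two-view points (top crop, side crop)
for k,a,b in [("oblong farR",(285,43),(445,180)),("oblong nearR",(304,105),(365,192)),("oblong nearL",(190,140),(312,133)),
 ("hex robotside",(453,311),(82,295)),("hex far",(452,203),(243,291)),("vial top",(700,90),(458,436)),
 ("beaker rim c",(228,91),(370,81)),("beaker base c",(237,97),(369,150)),("carton top nearR",(125,203),(235,80)),("carton top farR",(122,144),(298,77)),
 ("roundplate c",(683.5,98),(453,509)),("square nearR",(133,226),(220,115)),("square farR",(128,131),(319,107)),("vial base",(687,101),(456,512))]:
    x,r=tri(ct(a),cs(b)); print(k,x,"gap %.1f"%r)
for k,a,z in(("vial",(700,90),50),("beaker rim",(228,91),65),("beaker base",(237,97),10)):print(k,plane("top",[ct(a)],z))
for k,b,z in(("vial",(458,436),50),("beaker rim",(370,81),65),("beaker base",(369,148),10)):print(k,plane("side",[cs(b)],z))
E
```

```text
oblong [589.8 137. ] len [ 64.1 115.4  66.2 116.7] ang [-162.9  107.1   18.2  -73.9]
square [502.1 281.9] len [92.2 84.4 89.6 86.3] ang [-175.7   92.7    5.6  -85.5]
hex [431.2 -69.9] len [50.  47.6 54.1 53.7 49.6 53.4] ang [-118.7 -179.7  125.1   58.     1.9  -62.2]
carton [501.1 280.2] len [55.6 80.7 58.  84.8] ang [-175.7   98.7    8.4  -83. ]
oblong farR [638.6  91.2   2.8] gap 1.0
oblong nearR [576.1  72.2   3.8] gap 0.7
oblong nearL [542.3 182.4   7. ] gap 0.7
hex robotside [378.8 -70.5   4.1] gap 1.6
hex far [481.9 -70.8   3.1] gap 1.8
vial top [ 582.9 -299.7   50.5] gap 0.4
beaker rim c [582.8 138.5  67.2] gap 5.2
beaker base c [584.4 136.9   9.8] gap 1.7
carton top nearR [479.8 238.2  34.8] gap 1.0
carton top farR [534.7 242.4  34.6] gap 0.7
roundplate c [ 582.5 -297.2    5.3] gap 0.1
square nearR [462.7 236.9   3.4] gap 7.5
square farR [551.7 243.2   6. ] gap 1.4
vial base [ 581.5 -300.5    6. ] gap 4.1
vial [[ 583.2 -299.9   50. ]]
beaker rim [[580.6 138.8  65. ]]
beaker base [[583.5 136.9  10. ]]
vial [[ 582.8 -299.1   50. ]]
beaker rim [[586.1 145.3  65. ]]
beaker base [[585.6 140.8  10. ]]
```

Heights check out: plates about 5 mm (8 given), mat 4 mm, vial top 50 mm, beaker rim 67 mm. I'll turn the tool to yaw 90 first, so that tool x is world y, tool y is world x and tool z is down.

The rows are not in the units I measure in: shifts go in shares of 50 mm and turns go in shares of 180 degrees. I convert before sending: -8.5 degrees / 180 = -0.0472.

```bash
echo '[{"rot":[0,0,-0.0472]},{"rot":[0,0,-0.0472]},{"rot":[0,0,-0.0472]},{"rot":[0,0,-0.0472]},{"rot":[0,0,-0.0472]},{"rot":[0,0,-0.0472]},{"rot":[0,0,-0.0472]},{"rot":[0,0,-0.0472]}]' > m.json && python3 drive.py m.json 70; echo '[{"trans":[0.4,0.6,0]},{"trans":[0.4,0.6,0]},{"trans":[0.4,0.6,0]},{"trans":[0.4,0.6,0]},{"trans":[0.4,0.6,0]},{"trans":[0.4,0.6,0]},{"trans":[0.4,0.6,0]},{"trans":[0.4,0.6,0]}]' > m.json && python3 drive.py m.json; echo '[{"trans":[0.4,0.6,0]},{"trans":[0.4,0.6,0]},{"trans":[0.3,0.6,0.2]},{"trans":[0.2,0.4,0.2]},{"trans":[0.18,0.36,0.2]},{},{}]' > m.json && python3 drive.py m.json
```

```text
time_s: 0.9
ee_pos: [214.6, -533.1, 213.4]
ee_rot: [-180.0, -0.1, 90.3]
force: [0.1, -0.3, 0.7]
gripper_width: 69.9
gripper_force: 0.0
time_s: 1.7
ee_pos: [455.9, -372.6, 213.5]
ee_rot: [-180.0, -0.0, 89.9]
force: [-0.3, -0.1, -0.5]
gripper_width: 70.2
gripper_force: 0.0
time_s: 2.4
ee_pos: [582.5, -300.1, 183.1]
ee_rot: [-179.9, -0.0, 89.9]
force: [-0.2, -0.2, 0.1]
gripper_width: 69.8
gripper_force: 0.0
```

To row units: 30 mm is 0.6, 20 mm is 0.4.

```bash
echo '[{"trans":[0,0,0.6]},{"trans":[0,0,0.6]},{"trans":[0,0,0.6]},{"trans":[0,0,0.6]},{"trans":[0,0,0.4]},{"trans":[0,0,0.3]},{"trans":[0,0,0.2]},{}]' > m.json && python3 drive.py m.json; echo '[{"trans":[0,0,0.06]},{"trans":[0,0,0.06]},{}]' > m.json && python3 drive.py m.json; echo '[{},{},{},{},{},{},{},{}]' > m.json && python3 drive.py m.json 24 10; python3 - <<'E'
from h import *
cv2.imwrite("pics/s1.png",cv2.resize(env.grab_frame("side")[200:360,240:480],None,fx=3,fy=3))
E
```

```text
time_s: 3.2
ee_pos: [582.2, -300.1, 18.2]
ee_rot: [-179.9, -0.0, 89.9]
force: [-1.1, 0.5, 1.0]
gripper_width: 70.2
gripper_force: 0.0
time_s: 3.5
ee_pos: [583.3, -299.9, 13.4]
ee_rot: [180.0, 0.0, 89.9]
force: [0.5, -0.3, 0.5]
gripper_width: 69.7
gripper_force: 0.0
time_s: 4.3
ee_pos: [583.0, -299.8, 13.0]
ee_rot: [-180.0, 0.0, 89.9]
force: [0.1, 0.3, -1.2]
gripper_width: 29.6
gripper_force: 10.0
```

View pics/s1.png

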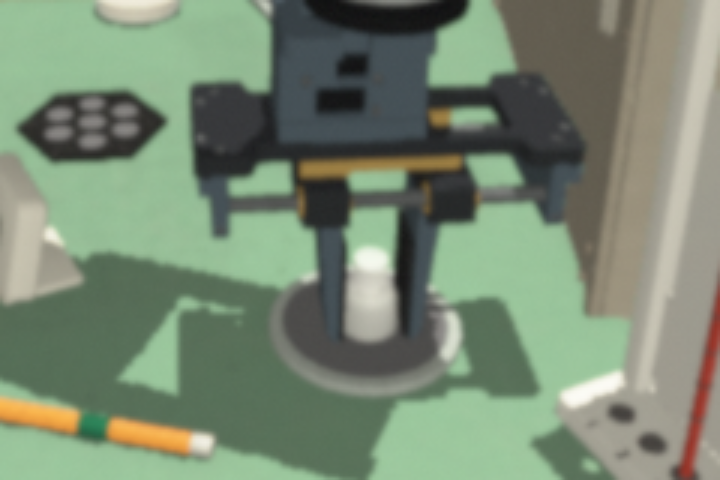

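The fingers hold the vial (crop (370,300)) at a 29.6 mm opening. Next I'll lift it and carry it to the mat.

To row units: -30 mm is -0.6, -20 mm is -0.4.

```bash
echo '[{"trans":[0,0,-0.2]},{"trans":[0,0,-0.4]},{"trans":[0,0,-0.6]},{"trans":[0,0,-0.6]},{"trans":[0,0,-0.2]}]' > m.json && python3 drive.py m.json; echo '[{"trans":[0.3,-0.2,0]},{"trans":[0.6,-0.4,0]},{"trans":[0.6,-0.4,0]},{"trans":[0.6,-0.4,0]},{"trans":[0.6,-0.4,0]},{"trans":[0.6,-0.4,0]},{"trans":[0.6,-0.4,0]},{"trans":[0.4,-0.24,0]}]' > m.json && python3 drive.py m.json; echo '[{"trans":[0.3,-0.2,0]},{},{"trans":[0,0,0.6]},{"trans":[0,0,0.6]},{"trans":[0,0,0.4]},{"trans":[0,0,0.2]},{},{}]' > m.json && python3 drive.py m.json
```

```text
time_s: 4.85
ee_pos: [584.9, -300.8, 117.2]
ee_rot: [179.6, 0.2, 89.9]
force: [0.7, 0.4, 0.3]
gripper_width: 29.8
gripper_force: 10.0
time_s: 5.65
ee_pos: [438.9, -82.9, 112.5]
ee_rot: [-179.9, -0.0, 90.0]
force: [-0.0, 0.3, 0.3]
gripper_width: 30.0
gripper_force: 10.0
time_s: 6.45
ee_pos: [432.3, -70.1, 23.4]
ee_rot: [179.9, 0.0, 89.9]
force: [-0.3, -1.4, -0.8]
gripper_width: 29.8
gripper_force: 10.0
```

To row units: 6 mm is 0.12, 4 mm is 0.08.

```bash
echo '[{"trans":[0,0,0.12]},{"trans":[0,0,0.08]},{"trans":[0,0,0.04]},{"trans":[0,0,0.02]},{"trans":[0,0,0.01]},{},{}]' > m.json && python3 drive.py m.json; echo '[{},{},{}]' > m.json && python3 drive.py m.json 60;  echo '[{"trans":[0,0,-0.1]},{"trans":[0,0,-0.4]},{"trans":[0,0,-0.6]},{"trans":[0,0,-0.7]},{"trans":[0,0,-0.6]},{"trans":[0,0,-0.4]},{}]' > m.json && python3 drive.py m.json 75
```

```text
time_s: 7.15
ee_pos: [431.4, -69.7, 9.5]
ee_rot: [180.0, 0.0, 89.9]
force: [0.2, 0.1, 0.6]
gripper_width: 29.4
gripper_force: 10.0
time_s: 7.45
ee_pos: [431.4, -69.7, 9.5]
ee_rot: [180.0, 0.0, 89.9]
force: [0.4, -1.0, -0.7]
gripper_width: 51.0
gripper_force: 0.0
time_s: 8.15
ee_pos: [433.3, -70.0, 152.4]
ee_rot: [179.6, 0.1, 89.9]
force: [0.4, 0.7, 0.7]
gripper_width: 74.6
gripper_force: 0.0
```

To row units: 30 mm is 0.6, 28 mm is 0.56.

```bash
echo '[{"trans":[0.3,0.2,0]},{"trans":[0.6,0.44,0]},{"trans":[0.6,0.44,0]},{"trans":[0.6,0.44,0]},{"trans":[0.6,0.44,0]},{"trans":[0.6,0.44,0]},{"trans":[0.56,0.42,0]},{"trans":[0.3,0.22,0]}]' > m.json && python3 drive.py m.json; echo '[{},{}]' > m.json && python3 drive.py m.json; python3 - <<'E'
from h import *
a=env.grab_frame("side")[140:270,220:420]
cv2.imwrite("pics/s2.png",cv2.resize(a,None,fx=4,fy=4,interpolation=cv2.INTER_CUBIC))
E
```

```text
time_s: 8.95
ee_pos: [584.3, 140.4, 147.6]
ee_rot: [-179.9, -0.0, 90.0]
force: [0.0, -0.8, 0.7]
gripper_width: 74.8
gripper_force: 0.0
time_s: 9.15
ee_pos: [582.5, 137.8, 148.0]
ee_rot: [-179.8, 0.1, 90.0]
force: [0.1, -0.4, 0.8]
gripper_width: 75.0
gripper_force: 0.0
```

View pics/s2.png

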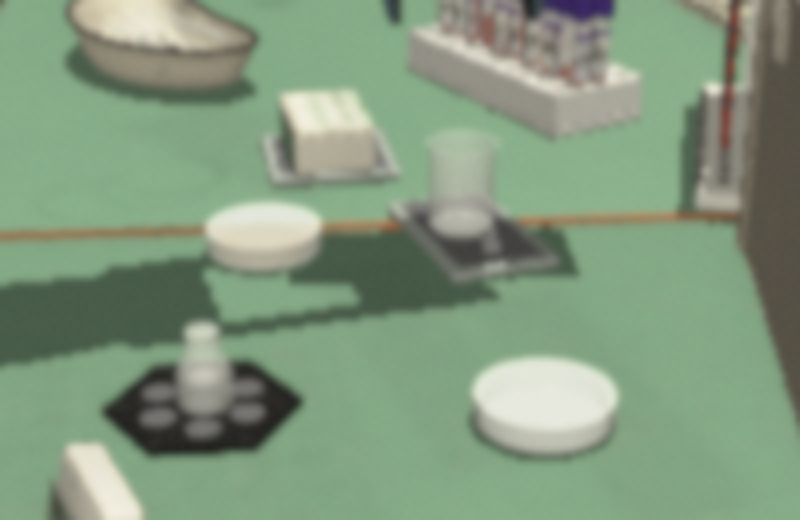

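The vial stands upright on the mat (crop (205,370)), and the beaker is at crop (461,190), clear for the grasp.

To row units: 30 mm is 0.6, 20 mm is 0.4.

```bash
echo '[{"trans":[0.01,0.02,0.4]},{"trans":[0.01,0.01,0.6]},{"trans":[0,0,0.6]},{"trans":[0,0,0.4]},{"trans":[0,0,0.32]},{"trans":[0,0,0.24]},{},{}]' > m.json && python3 drive.py m.json; echo '[{},{},{},{},{},{},{}]' > m.json && python3 drive.py m.json 38 10
```

```text
time_s: 10.0
ee_pos: [585.2, 138.7, 21.9]
ee_rot: [180.0, 0.0, 89.9]
force: [0.0, 0.8, 0.3]
gripper_width: 75.2
gripper_force: 0.0
time_s: 10.7
ee_pos: [585.1, 139.3, 21.7]
ee_rot: [180.0, -0.0, 89.9]
force: [-1.1, -0.2, 3.1]
gripper_width: 43.7
gripper_force: 10.0
```

To row units: -30 mm is -0.6, -20 mm is -0.4.

```bash
echo '[{"trans":[0,0,-0.2]},{"trans":[0,0,-0.4]},{"trans":[0,0,-0.6]},{"trans":[0,0,-0.6]},{"trans":[0,0,-0.2]},{}]' > m.json && python3 drive.py m.json; echo '[{"trans":[-0.2,0,0]},{"trans":[-0.4,0,0]},{"trans":[-0.6,-0.02,0]},{"trans":[-0.6,-0.02,0]},{"trans":[-0.7,0,0]},{"trans":[-0.7,0,0]},{"trans":[-0.7,0,0]},{"trans":[-0.7,0,0]}]' > m.json && python3 drive.py m.json; echo '[{"trans":[-0.7,0,0]},{"trans":[-0.7,0,0]},{"trans":[-0.7,0,0]},{"trans":[-0.6,0,0]},{"trans":[-0.6,0,0]},{"trans":[-0.5,0,0]},{"trans":[-0.2,0,0]},{"trans":[-0.12,-0.02,0]}]' > m.json && python3 drive.py m.json;echo '[{"trans":[0,0,0.4]},{"trans":[0,0,0.6]},{"trans":[0,0,0.5]},{"trans":[0,0,0.26]},{},{}]' > m.json && python3 drive.py m.json;python3 - <<'E'
from h import *
cv2.imwrite("pics/s3.png",cv2.resize(env.grab_frame("side")[200:360,240:480],None,fx=3,fy=3))
E
```

```text
time_s: 11.3
ee_pos: [586.0, 139.3, 123.0]
ee_rot: [179.8, -0.0, 89.9]
force: [0.6, -0.5, -1.0]
gripper_width: 43.9
gripper_force: 10.0
time_s: 12.1
ee_pos: [581.1, -92.7, 119.2]
ee_rot: [-179.8, -0.0, 89.9]
force: [0.7, 0.5, -1.6]
gripper_width: 44.1
gripper_force: 10.0
time_s: 12.9
ee_pos: [580.4, -297.4, 119.7]
ee_rot: [-179.8, -0.1, 89.9]
force: [-0.4, -0.0, -0.7]
gripper_width: 43.9
gripper_force: 10.0
time_s: 13.5
ee_pos: [582.1, -296.6, 34.1]
ee_rot: [180.0, 0.0, 90.0]
force: [1.0, -0.2, -1.1]
gripper_width: 44.1
gripper_force: 10.0
```

View pics/s3.png

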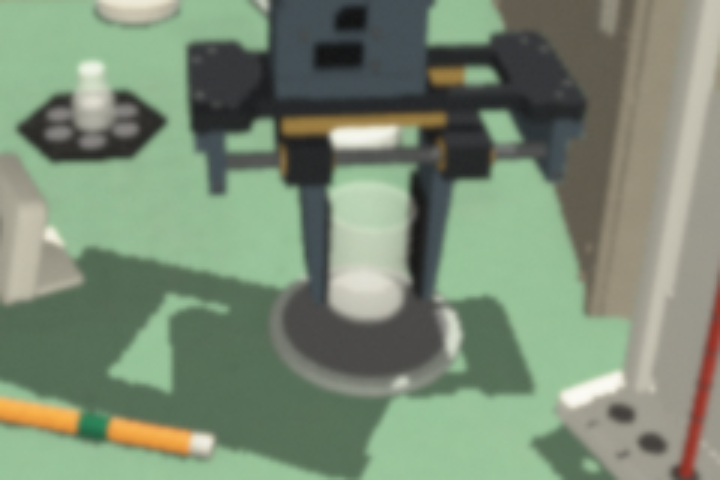

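The beaker is held upright over the plate. Its base ellipse is centred near crop (366,297), or px (361.7,298.7). I'll check that against the plate centre.

To row units: 6 mm is 0.12, 3 mm is 0.06.

```bash
python3 - <<'E'
from h import *
print(plane("side",[(361.7,298.7),(361.7,297.5)],20.5))
E
echo '[{"trans":[0,0,0.12]},{"trans":[0,0,0.06]},{"trans":[0,0,0.04]},{"trans":[0,0,0.01]},{},{}]' > m.json && python3 drive.py m.json
```

```text
[[ 583.58053323 -291.786587     20.5       ]
 [ 584.06193687 -288.81077528   20.5       ]]
time_s: 14.15
ee_pos: [581.7, -296.9, 22.1]
ee_rot: [180.0, 0.0, 89.9]
force: [0.8, -0.1, -0.4]
gripper_width: 44.1
gripper_force: 10.0
```

To row units: 0.3 mm is 0.006.

```bash
echo '[{"trans":[0,0,0.006]},{}]' > m.json && python3 drive.py m.json; echo '[{},{},{}]' > m.json && python3 drive.py m.json 65;  echo '[{"trans":[0,0,-0.2]},{"trans":[0,0,-0.4]},{"trans":[0,0,-0.6]},{"trans":[0,0,-0.7]},{"trans":[0,0,-0.6]},{"trans":[0,0,-0.4]}]' > m.json && python3 drive.py m.json 75; echo '[{"trans":[0.6,0,0]},{"trans":[0.8,0,0]},{"trans":[0.8,0,0]},{"trans":[0.8,0,0]},{"trans":[0.8,0,0]},{"trans":[0.6,0,0]},{"trans":[0.4,0,0]},{}]' > m.json && python3 drive.py m.json; python3 - <<'E'
from h import *
t=env.grab_frame("top");s=env.grab_frame("side");cv2.imwrite("pics/t4.png",t);cv2.imwrite("pics/s4.png",s)
a=cv2.resize(t[160:215,405:460],None,fx=7,fy=7,interpolation=cv2.INTER_CUBIC);b=cv2.resize(s[255:340,320:405],None,fx=4.5294,fy=4.5294,interpolation=cv2.INTER_CUBIC)
print(a.shape,b.shape);cv2.imwrite("pics/c4.png",np.hstack([a,b]))
E
```

```text
time_s: 14.35
ee_pos: [581.7, -296.9, 21.8]
ee_rot: [180.0, 0.0, 89.9]
force: [-0.5, 0.1, -0.7]
gripper_width: 43.5
gripper_force: 10.0
time_s: 14.65
ee_pos: [581.6, -296.9, 21.8]
ee_rot: [180.0, 0.0, 89.9]
force: [-0.2, -1.2, 0.3]
gripper_width: 63.8
gripper_force: 0.0
time_s: 15.25
ee_pos: [582.4, -297.3, 170.4]
ee_rot: [179.8, 0.1, 89.9]
force: [-0.4, 0.2, -0.2]
gripper_width: 75.3
gripper_force: 0.0
time_s: 16.05
ee_pos: [581.9, -54.4, 167.6]
ee_rot: [179.9, -0.0, 90.1]
force: [-1.3, -0.8, -0.6]
gripper_width: 75.0
gripper_force: 0.0
(385, 385, 3) (385, 385, 3)
```

View pics/c4.png

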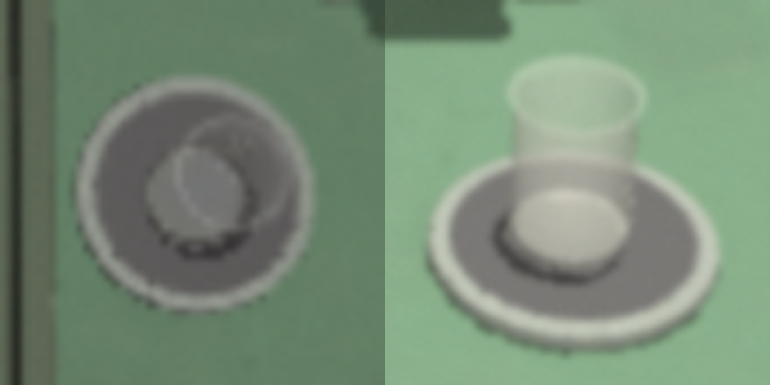

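Upright on the round plate. The top crop has the plate centre at (196,193), the base disc at (196,191) and the rim at (233,172). The side crop has the base at (571,231) and the rim at (577,97). Converting these to positions.

```bash
python3 - <<'E'
from h import *
np.set_printoptions(precision=1,suppress=True)
a=lambda x,y:((x+.5)/7-.5+405,(y+.5)/7-.5+160)
b=lambda x,y:((x-385+.5)/4.5294-.5+320,(y+.5)/4.5294-.5+255)
print("plate",plane("top",[a(196,193)],8),plane("side",[b(574,243)],8))
print("base",plane("top",[a(196,191)],9),plane("side",[b(571,231)],9),tri(a(196,191),b(571,231)))
print("rim",plane("top",[a(233,172)],65),plane("side",[b(577,97)],65),tri(a(233,172),b(577,97)))
E
```

```text
plate [[ 582.6 -296.6    8. ]] [[ 582.3 -299.3    8. ]]
base [[ 583.3 -296.3    9. ]] [[ 582.1 -294.1    9. ]] (array([ 582.4, -295.8,   10.5]), np.float64(1.335701576763642))
rim [[ 582.2 -294.9   65. ]] [[ 581.6 -294.8   65. ]] (array([ 581.9, -294.9,   65.1]), np.float64(0.5591013814105805))
```

The beaker is at about (582.3,-295), within 2 mm of the plate centre. Next is the carton at (501.5,280.5), yaw about 96.5.

```bash
echo '[{"trans":[0.4,-0.1,0]},{"trans":[0.7,-0.16,0]},{"trans":[0.8,-0.2,0]},{"trans":[0.8,-0.2,0]},{"trans":[0.8,-0.2,0]},{"trans":[0.8,-0.2,0]},{"trans":[0.8,-0.2,0]},{"trans":[0.8,-0.2,0]}]' > m.json && python3 drive.py m.json 85; echo '[{"trans":[0.6,-0.1,0]},{"trans":[0.18,-0.04,0]},{"rot":[0,0,-0.0361]},{},{}]' > m.json && python3 drive.py m.json; python3 - <<'E'
from h import *
np.set_printoptions(precision=1,suppress=True)
t=env.grab_frame("top");s=env.grab_frame("side");cv2.imwrite("pics/s5.png",s)
b=cv2.resize(s[140:240,250:390],None,fx=5.5,fy=5.5,interpolation=cv2.INTER_CUBIC);cv2.imwrite("pics/c5.png",b)
E
```

```text
time_s: 16.95
ee_pos: [509.5, 238.5, 167.0]
ee_rot: [179.9, 0.0, 89.8]
force: [-0.1, -0.3, -0.2]
gripper_width: 85.0
gripper_force: 0.0
time_s: 17.45
ee_pos: [502.8, 275.9, 166.7]
ee_rot: [180.0, 0.0, 96.2]
force: [0.4, 0.1, -0.5]
gripper_width: 85.2
gripper_force: 0.0
```

View pics/c5.png

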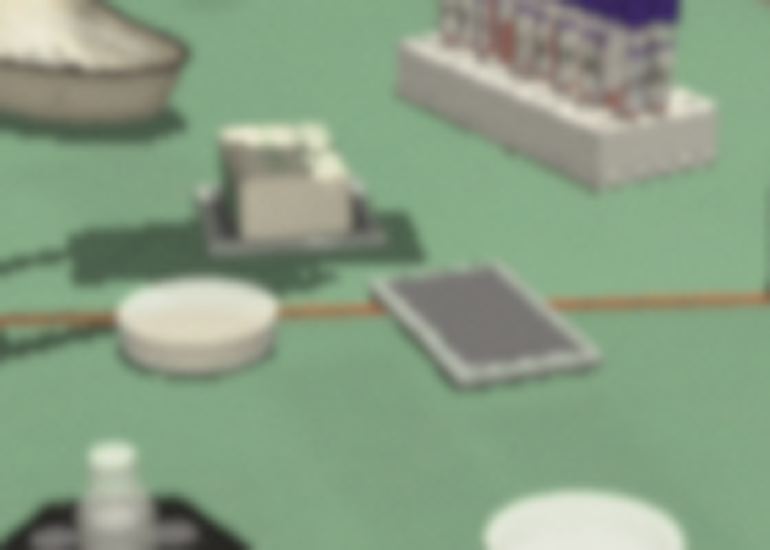

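The oblong plate is now empty, with outer corners at (372,285), (500,262), (602,357) and (462,380). The carton's near face spans (240–351, 178–237).

```bash
python3 - <<'E'
from h import *
np.set_printoptions(precision=1,suppress=True)
b=lambda x,y:((x+.5)/5.5-.5+250,(y+.5)/5.5-.5+140)
P=plane("side",[b(372,285),b(500,262),b(602,357),b(462,380)],8)[:,:2];e=np.roll(P,-1,0)-P
print(P,P.mean(0),np.linalg.norm(e,axis=1),np.degrees(np.arctan2(e[:,1],e[:,0])))
print(plane("side",[b(240,178),b(351,178)],40))
t=cv2.imread("pics/t4.png");
E
echo '[{"trans":[0.1,-0.01,0.4]},{"trans":[0,0,0.6]},{"trans":[0,0,0.6]},{"trans":[0,0,0.5]},{"trans":[0,0,0.4]},{"trans":[0,0,0.3]},{"trans":[0,0,0.2]},{}]' > m.json && python3 drive.py m.json; echo '[{"trans":[0,0,0.06]},{},{}]' > m.json && python3 drive.py m.json
```

```text
[[542.6 178.8]
 [607.  203.5]
 [639.3  88.1]
 [575.   68.5]] [591.  134.7] [ 69.  119.9  67.1 114.9] [  21.   -74.4 -163.1  106.4]
[[480.9 245.6  40. ]
 [536.1 241.4  40. ]]
time_s: 18.35
ee_pos: [500.6, 281.3, 15.5]
ee_rot: [-179.9, 0.1, 96.4]
force: [0.4, 0.2, -0.1]
gripper_width: 84.6
gripper_force: 0.0
time_s: 18.65
ee_pos: [501.6, 282.4, 14.3]
ee_rot: [179.9, -0.0, 96.4]
force: [-0.2, 0.3, 0.2]
gripper_width: 85.1
gripper_force: 0.0
```

To row units: 1 mm is 0.02.

```bash
echo '[{"trans":[0,0,0.02]},{},{},{},{},{},{},{}]' > m.json && python3 drive.py m.json 48 20; echo '[{"trans":[0,0,-0.2]},{"trans":[0,0,-0.4]},{"trans":[0,0,-0.6]},{"trans":[0,0,-0.6]},{"trans":[0,0,-0.2]},{"rot":[0,0,-0.0289]},{"rot":[0,0,-0.0289]},{}]' > m.json && python3 drive.py m.json
```

```text
time_s: 19.45
ee_pos: [501.3, 282.2, 12.7]
ee_rot: [180.0, 0.0, 96.4]
force: [0.2, 0.4, 0.8]
gripper_width: 55.3
gripper_force: 19.8
time_s: 20.25
ee_pos: [500.5, 281.8, 112.0]
ee_rot: [-179.9, 0.0, 106.8]
force: [0.3, -1.0, -2.0]
gripper_width: 55.2
gripper_force: 19.8
```

To row units: -30 mm is -0.6, -25 mm is -0.5.

```bash
echo '[{"trans":[-0.2,0.06,0]},{"trans":[-0.5,0.14,0]},{"trans":[-0.6,0.16,0]},{"trans":[-0.6,0.16,0]},{"trans":[-0.6,0.16,0]},{"trans":[-0.5,0.12,0]},{"trans":[-0.3,0.07,0]},{}]' > m.json && python3 drive.py m.json; echo '[{"trans":[0,0,0.4]},{"trans":[0,0,0.6]},{"trans":[0,0,0.4]},{"trans":[0,0,0.2]},{},{}]' > m.json && python3 drive.py m.json; python3 - <<'E'
from h import *
s=env.grab_frame("side")
b=cv2.resize(s[140:240,250:390],None,fx=5.5,fy=5.5,interpolation=cv2.INTER_CUBIC);cv2.imwrite("pics/c6.png",b)
E
```

```text
time_s: 21.05
ee_pos: [591.4, 134.9, 112.2]
ee_rot: [-180.0, 0.0, 106.6]
force: [0.3, 0.7, -2.4]
gripper_width: 55.3
gripper_force: 19.8
time_s: 21.65
ee_pos: [591.1, 137.5, 33.4]
ee_rot: [179.9, 0.0, 106.9]
force: [-0.0, -0.4, -1.6]
gripper_width: 55.6
gripper_force: 19.8
```

View pics/c6.png

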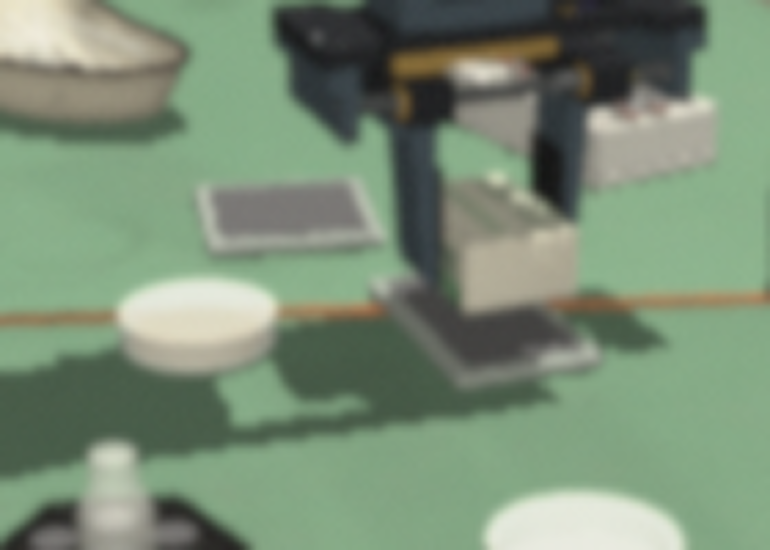

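The carton is held level over the plate, its near-face bottom corners at (463,312) and (576,292). The square plate is empty, with corners at (197,188), (365,179), (385,242) and (208,252).

To row units: 8 mm is 0.16, 6 mm is 0.12.

```bash
python3 - <<'E'
from h import *
np.set_printoptions(precision=1,suppress=True)
b=lambda x,y:((x+.5)/5.5-.5+250,(y+.5)/5.5-.5+140)
P=plane("side",[b(463,312),b(576,292)],28.7)[:,:2];e=P[1]-P[0];a=np.arctan2(e[1],e[0])
print("carton",P,np.linalg.norm(e),np.degrees(a),"centre",P.mean(0)+41*np.array([-np.sin(np.radians(17)),np.cos(np.radians(17))]))
P=plane("side",[b(197,188),b(365,179),b(385,242),b(208,252)],8)[:,:2];e=np.roll(P,-1,0)-P
print("square",P.mean(0),np.linalg.norm(e,axis=1),np.degrees(np.arctan2(e[:,1],e[:,0])))
E
echo '[{"trans":[0,0,0.16]},{"trans":[0,0,0.12]},{"trans":[0,0,0.06]},{"trans":[0,0,0.02]},{},{}]' > m.json && python3 drive.py m.json
```

```text
carton [[577.8  94.9]
 [630.7 113.9]] 56.21604528429014 19.765901239739172 centre [592.3 143.6]
square [505.4 277.9] [90.8 94.  88.9 93.8] [   4.6  -87.2 -175.5   94. ]
time_s: 22.3
ee_pos: [590.8, 136.8, 14.7]
ee_rot: [180.0, 0.0, 106.8]
force: [0.6, 0.6, -2.1]
gripper_width: 55.4
gripper_force: 19.8
```

To row units: 1.2 mm is 0.024, 0.6 mm is 0.012.

```bash
echo '[{"trans":[0,0,0.024]},{"trans":[0,0,0.012]},{},{}]' > m.json && python3 drive.py m.json; echo '[{},{},{}]' > m.json && python3 drive.py m.json 80;  echo '[{"trans":[0,0,-0.2]},{"trans":[0,0,-0.4]},{"trans":[0,0,-0.6]},{"trans":[0,0,-0.7]},{"trans":[0,0,-0.6]},{"trans":[0,0,-0.2]},{}]' > m.json && python3 drive.py m.json; echo '[{"trans":[-0.2,-0.1,0]},{"trans":[-0.5,-0.6,0]},{"trans":[-0.5,-0.8,0]},{"trans":[-0.5,-0.6,0]},{"trans":[-0.5,-0.4,0]},{"trans":[-0.4,-0.2,0]},{"trans":[-0.2,-0.1,0]},{}]' > m.json && python3 drive.py m.json;python3 - <<'E'
from h import *
t=env.grab_frame("top");s=env.grab_frame("side");cv2.imwrite("pics/t7.png",t);cv2.imwrite("pics/s7.png",s)
a=cv2.resize(t[160:215,255:310],None,fx=7,fy=7,interpolation=cv2.INTER_CUBIC);b=cv2.resize(s[155:224,300:369],None,fx=385/69,fy=385/69,interpolation=cv2.INTER_CUBIC)
cv2.imwrite("pics/c7.png",np.hstack([a,b]))
E
```

```text
time_s: 22.7
ee_pos: [590.6, 136.8, 12.9]
ee_rot: [180.0, 0.0, 106.8]
force: [0.0, 0.2, -3.0]
gripper_width: 55.7
gripper_force: 19.8
time_s: 23.0
ee_pos: [590.8, 136.9, 13.1]
ee_rot: [180.0, 0.0, 106.8]
force: [0.2, 0.2, 0.2]
gripper_width: 76.3
gripper_force: 0.0
time_s: 23.7
ee_pos: [591.5, 137.0, 149.8]
ee_rot: [179.8, 0.0, 106.8]
force: [0.6, 0.9, 0.0]
gripper_width: 79.8
gripper_force: 0.0
time_s: 24.5
ee_pos: [496.1, -38.9, 146.7]
ee_rot: [-179.9, -0.0, 106.7]
force: [-0.1, 0.6, -0.2]
gripper_width: 79.8
gripper_force: 0.0
```

View pics/c7.png

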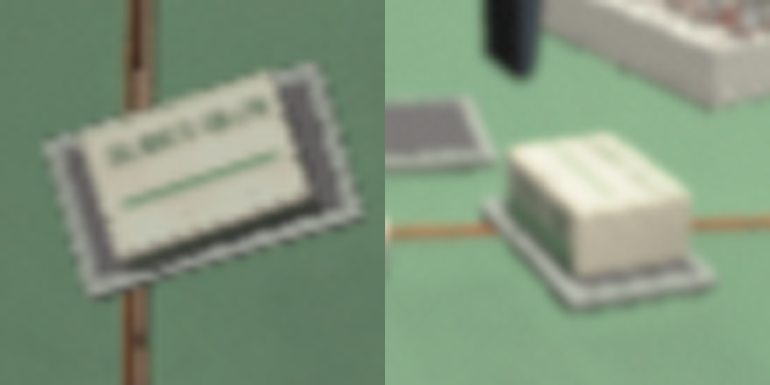

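The carton lies flat on the plate. In the top crop the plate corners are (318,65), (362,212), (95,297), (45,148), and the carton top is (275,70), (310,200), (118,263), (83,130). I'll compute its offset.

```bash
python3 - <<'E'
from h import *
np.set_printoptions(precision=1,suppress=True)
a=lambda x,y:((x+.5)/7-.5+255,(y+.5)/7-.5+160)
k=385/69
b=lambda x,y:((x-385+.5)/k-.5+300,(y+.5)/k-.5+155)
for n,p,z in(("plate",[(318,65),(362,212),(95,297),(45,148)],8),("carton",[(275,70),(310,200),(118,263),(83,130)],40)):
    P=plane("top",[a(*q) for q in p],z)[:,:2];e=np.roll(P,-1,0)-P
    print(n,P.mean(0),np.linalg.norm(e,axis=1),np.degrees(np.arctan2(e[:,1],e[:,0])))
u=np.array([-np.sin(np.radians(17)),np.cos(np.radians(17))])
P=plane("side",[b(575,280),b(690,262)],8)[:,:2];Q=plane("side",[b(574,300),b(715,277)],8)[:,:2]
T=plane("side",[b(508,151),b(610,132),b(691,196),b(573,215)],40)[:,:2]
print("side: carton",P.mean(0)+41*u,"plate",Q.mean(0)+60*u,"cartontop",T.mean(0))
E
```

```text
plate [588.8 136.6] [ 65.  116.2  66.5 119.2] [-163.2  107.7   19.4  -73. ]
carton [589.7 136.4] [55.4 81.3 56.5 81.5] [-164.7  108.2   15.6  -72.5]
side: carton [591.8 138. ] plate [589.3 137.4] cartontop [590.4 136.9]
```

The carton is centred within about 1 mm and aligned. Last is the vial: re-measure the now empty square plate from the stored top frame and turn the tool back to yaw 90.

To row units: 8.4 degrees / 180 = 0.0467.

```bash
python3 - <<'E'
from h import *
t=cv2.imread("pics/t7.png")
P=plane("top",cont("top",t,(232,214),10),8)[:,:2].astype(np.float32);r=cv2.minAreaRect(P);print(r)
P=plane("side",cont("side",cv2.imread("pics/s7.png"),(302,178),6),8)[:,:2].astype(np.float32);print(cv2.minAreaRect(P))
E
echo '[{"rot":[0,0,0.0467]},{"rot":[0,0,0.0467]},{},{}]' > m.json && python3 drive.py m.json 70
```

```text
((502.1291198730469, 281.7132873535156), (93.4511489868164, 93.87030792236328), 5.105292797088623)
((505.19183349609375, 276.5857849121094), (95.47272491455078, 115.03861999511719), 4.621363639831543)
time_s: 25.0
ee_pos: [497.3, -36.9, 147.6]
ee_rot: [-180.0, -0.0, 90.3]
force: [-0.0, 0.4, -0.5]
gripper_width: 70.3
gripper_force: 0.0
```

To row units: -30 mm is -0.6, -21 mm is -0.42.

```bash
echo '[{"trans":[-0.16,-0.3,0]},{"trans":[-0.3,-0.6,0]},{"trans":[-0.2,-0.42,0]},{"trans":[0,0,0.4]},{"trans":[0,0,0.4]},{},{}]' > m.json && python3 drive.py m.json; echo '[{"trans":[0,0,0.4]},{"trans":[0,0,0.6]},{"trans":[0,0,0.4]},{"trans":[0,0,0.3]},{"trans":[0,0,0.2]},{},{}]' > m.json && python3 drive.py m.json
```

```text
time_s: 25.7
ee_pos: [431.4, -70.5, 108.0]
ee_rot: [-180.0, -0.0, 90.1]
force: [0.2, 0.1, 0.1]
gripper_width: 69.9
gripper_force: 0.0
time_s: 26.4
ee_pos: [432.0, -70.8, 13.5]
ee_rot: [179.9, 0.0, 90.1]
force: [-0.5, -0.5, 0.9]
gripper_width: 69.9
gripper_force: 0.0
```

To row units: 2.5 mm is 0.05, 1.5 mm is 0.03.

```bash
echo '[{"trans":[0.02,0,0.05]},{"trans":[0,0,0.03]},{}]' > m.json && python3 drive.py m.json; echo '[{},{},{},{},{},{},{},{}]' > m.json && python3 drive.py m.json 24 10; echo '[{"trans":[0,0,-0.2]},{"trans":[0,0,-0.4]},{"trans":[0,0,-0.6]},{"trans":[0,0,-0.6]},{"trans":[0,0,-0.4]},{}]' > m.json && python3 drive.py m.json; echo '[{"trans":[0.3,0.06,0]},{"trans":[0.6,0.12,0]},{"trans":[0.7,0.14,0]},{"trans":[0.7,0.14,0]},{"trans":[0.7,0.14,0]},{"trans":[0.7,0.14,0]},{"trans":[0.7,0.14,0]},{"trans":[0.7,0.14,0]}]' > m.json && python3 drive.py m.json; echo '[{"trans":[0.7,0.14,0]},{"trans":[0.6,0.12,0]},{"trans":[0.4,0.08,0]},{"trans":[0.2,0.04,0]},{},{}]' > m.json && python3 drive.py m.json
```

```text
time_s: 26.7
ee_pos: [431.3, -69.7, 9.1]
ee_rot: [180.0, 0.0, 90.0]
force: [-0.3, 0.1, -0.4]
gripper_width: 69.9
gripper_force: 0.0
time_s: 27.5
ee_pos: [431.1, -69.8, 8.8]
ee_rot: [180.0, 0.0, 90.0]
force: [-0.8, 0.0, -0.4]
gripper_width: 30.1
gripper_force: 10.0
time_s: 28.1
ee_pos: [433.2, -70.1, 122.0]
ee_rot: [179.6, 0.1, 90.0]
force: [0.0, 0.1, 0.0]
gripper_width: 29.5
gripper_force: 10.0
time_s: 28.9
ee_pos: [481.3, 186.5, 117.8]
ee_rot: [-179.9, 0.1, 90.0]
force: [1.0, 0.4, -0.7]
gripper_width: 29.5
gripper_force: 10.0
time_s: 29.5
ee_pos: [500.5, 279.1, 118.4]
ee_rot: [-179.9, 0.1, 90.0]
force: [-0.7, -0.8, 0.1]
gripper_width: 29.5
gripper_force: 10.0
```

To row units: 30 mm is 0.6, 25 mm is 0.5.

```bash
echo '[{"trans":[0.02,0.02,0.4]},{"trans":[0.01,0.01,0.6]},{"trans":[0,0,0.5]},{"trans":[0,0,0.3]},{"trans":[0,0,0.12]},{"trans":[0,0,0.06]},{},{}]' > m.json && python3 drive.py m.json; echo '[{"trans":[0,0,0.06]},{"trans":[0,0,0.03]},{"trans":[0,0,0.01]},{},{}]' > m.json && python3 drive.py m.json
```

```text
time_s: 30.3
ee_pos: [503.1, 281.9, 20.8]
ee_rot: [179.9, -0.0, 90.0]
force: [-0.0, 0.2, 0.0]
gripper_width: 29.5
gripper_force: 10.0
time_s: 30.8
ee_pos: [502.5, 281.9, 14.8]
ee_rot: [180.0, 0.0, 90.0]
force: [0.3, 0.4, 0.3]
gripper_width: 29.2
gripper_force: 10.0
```

The rows are not in the units I measure in: shifts go in shares of 50 mm and turns go in shares of 180 degrees. I convert before sending: 1 mm is 0.02, 0.7 mm is 0.014.

```bash
echo '[{"trans":[0,0,0.02]},{"trans":[0,0,0.014]},{},{}]' > m.json && python3 drive.py m.json; echo '[{},{},{}]' > m.json && python3 drive.py m.json 60;  echo '[{"trans":[0,0,-0.1]},{"trans":[0,0,-0.4]},{"trans":[0,0,-0.6]},{"trans":[0,0,-0.7]},{"trans":[0,0,-0.6]},{"trans":[0,0,-0.4]},{}]' > m.json && python3 drive.py m.json; echo '[{"trans":[-0.2,-0.1,0]},{"trans":[-0.5,-0.3,0]},{"trans":[-0.7,-0.3,0]},{"trans":[-0.7,-0.3,0]},{"trans":[-0.7,-0.3,0]},{"trans":[-0.7,-0.3,0]},{"trans":[-0.5,-0.2,0]},{"trans":[-0.2,-0.1,0]}]' > m.json && python3 drive.py m.json;echo '[{},{}]' > m.json && python3 drive.py m.json; python3 - <<'E'
from h import *
t=env.grab_frame("top");s=env.grab_frame("side");cv2.imwrite("pics/t8.png",t);cv2.imwrite("pics/s8.png",s)
a=cv2.resize(t[185:240,205:260],None,fx=7,fy=7,interpolation=cv2.INTER_CUBIC);b=cv2.resize(s[140:195,275:330],None,fx=7,fy=7,interpolation=cv2.INTER_CUBIC)
cv2.imwrite("pics/c8.png",np.hstack([a,b]))
E
```

```text
time_s: 31.2
ee_pos: [502.4, 281.8, 13.1]
ee_rot: [-180.0, 0.0, 90.0]
force: [0.6, 1.1, 0.1]
gripper_width: 29.7
gripper_force: 10.0
time_s: 31.5
ee_pos: [502.5, 281.8, 13.2]
ee_rot: [180.0, 0.0, 90.0]
force: [0.7, -0.3, 0.6]
gripper_width: 50.9
gripper_force: 0.0
time_s: 32.2
ee_pos: [504.2, 282.8, 156.8]
ee_rot: [179.6, -0.2, 90.0]
force: [-0.8, -1.1, 0.8]
gripper_width: 60.3
gripper_force: 0.0
time_s: 33.0
ee_pos: [404.6, 69.5, 151.6]
ee_rot: [-179.8, 0.1, 89.9]
force: [-0.2, -0.3, -0.0]
gripper_width: 60.2
gripper_force: 0.0
time_s: 33.2
ee_pos: [407.7, 72.1, 152.7]
ee_rot: [-180.0, -0.0, 90.0]
force: [-0.3, -0.1, 0.2]
gripper_width: 60.0
gripper_force: 0.0
```

View pics/c8.png

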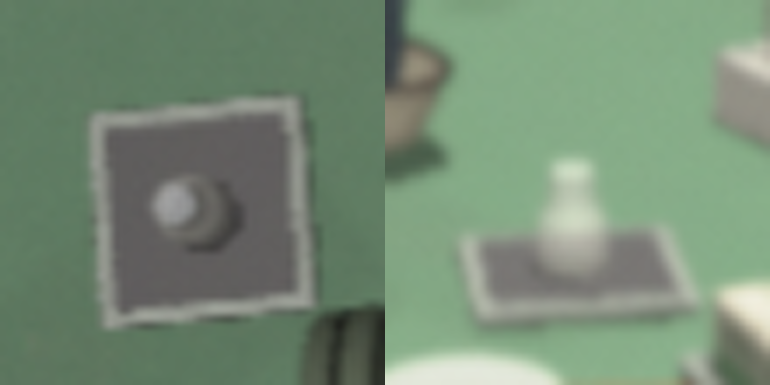

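View pics/s8.png

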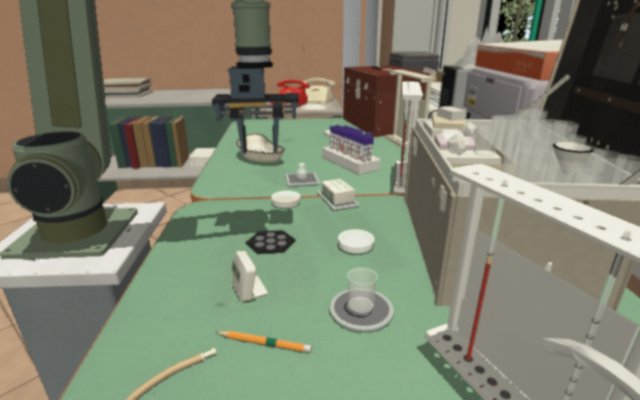

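The vial stands upright on the square plate (top crop neck (177,207), plate (204,212)). The beaker, carton, petri dishes and timer all stand where expected. I'll do a final number check and then hand in.

```bash
python3 - <<'E'
from h import *
a=lambda x,y:((x+.5)/7-.5+205,(y+.5)/7-.5+185)
v=plane("top",[a(177,207)],50)[0];p=plane("top",[a(98,117),a(297,98),a(313,303),a(107,326)],8).mean(0);print(v,p)
if np.linalg.norm((v-p)[:2])<6: print(env.job_done())
E
```

```text
[501.20460418 281.682831    50.        ] [503.12001915 281.60838386   8.        ]
the job is handed in; nothing more can be done
None
```

The job is handed in: by camera measurement the beaker, carton and vial each stand within about 2 mm of the middle of the round, oblong and square plates, the carton lies lengthwise, and the petri dishes and timer look unmoved.

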